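# Rest a sample tube in the free groove of a sloped rack

### The job

Take the red-capped sample tube from the grey cradle and lay it in the one empty groove of the white sloped rack, lengthwise like its neighbours: red cap at the upper end, foot down at the groove's lower stop. Set it down rather than drop it, keeping hold until it lies in the groove, then let go; leave the two tubes already in the rack, the glove carton, the box of samples and the bottle where they are.

Things in the scene. Friction and masses are not known exactly. Their poses are not given: they have to be found in the camera images.
- tube: the sample tube to move: white plastic cylinder 20 mm in diameter with a red screw cap 22 mm in diameter over its last 24 mm, 110 mm long in all, 30 g. Origin on its axis at mid-length; x axis runs along the tube towards the cap. At the start it lies level in the grey cradle, axis 32 mm above the bench
- tube_cap (a point): the centre of the outer end face of that tube's red cap, on the axis, 55 mm from the tube's origin
- cradle: fixed grey plastic cradle: base plate 100 x 50 x 8 mm with two V saddles, each 12 mm long and 19 mm wide, centred 38 mm behind (-x) and 18 mm ahead (+x) of its origin; the 44 mm of tube between them is free for the fingers, down to the base plate. Origin at the centre of the underside; x along the tube, towards its cap
- rack: fixed white rack sloped 35 degrees, 175 x 200 mm, 120 mm high, with three blue grooves 65 mm apart, rising away from the robot. Two hold tubes, one is empty; a small green lamp is lit behind the empty one's upper end (the others' are black). Origin on the bench under the middle of a tube seated in the middle groove; x level, the way the grooves rise, y to the left
- groove_left: left (+y) groove: narrow V rail 78 mm long, 19 mm wide, on a thin web 35 mm proud of the sloping plate; end stop 18 mm wide, 5.5 mm above the tube's axis. Origin on a seated tube's axis at the stop's upper face; x uphill along the groove (35 degrees above level), y to the left, z square to the slope. Seated tube: origin at x = 55 mm, y = z = 0, x axis along this x, cap past the rail's upper end
- groove_mid: middle groove: narrow V rail 78 mm long, 19 mm wide, on a thin web 35 mm proud of the sloping plate; end stop 18 mm wide, 5.5 mm above the tube's axis. Origin on a seated tube's axis at the stop's upper face; x uphill along the groove (35 degrees above level), y to the left, z square to the slope. Seated tube: origin at x = 55 mm, y = z = 0, x axis along this x, cap past the rail's upper end
- groove_right: right (-y) groove: narrow V rail 78 mm long, 19 mm wide, on a thin web 35 mm proud of the sloping plate; end stop 18 mm wide, 5.5 mm above the tube's axis. Origin on a seated tube's axis at the stop's upper face; x uphill along the groove (35 degrees above level), y to the left, z square to the slope. Seated tube: origin at x = 55 mm, y = z = 0, x axis along this x, cap past the rail's upper end
- done_tube_a: a tube of the same kind already seated in one of the grooves; same origin and axes as the tube to move. Leave it
- done_tube_b: a second tube already seated in another groove; same origin and axes. Leave it
- glove_carton: white and blue glove carton, 120 x 220 x 80 mm; origin at the centre of its underside. Leave it
- sample_carton: brown open carton 130 x 130 mm, 70 mm high, packed with standing red-capped tubes up to 109 mm high; origin at the centre of its underside. Leave it
- sanitiser: bottle with a blue cap, 56 mm in diameter, 150 mm high; origin at the centre of its underside. Leave it
Things that resemble listed ones, but are neither listed nor needed, are in the scene too. What is shaped like the tube but green, orange or turquoise is not meant.

How it is judged (in metres and radians):
On the way:
1. the tube is set down in the empty groove (within 6 mm of seated across and above it, its foot within 20 mm of the stop, cap uphill, within about 9 degrees of its line) while the fingers still hold it (((x of tube in the frame of groove_left between 0.045 and 0.075 m and y of tube in the frame of groove_left between -0.006 and 0.006 m and z of tube in the frame of groove_left between -0.006 and 0.006 m and angle between the x axis of tube and the x axis of groove_left, either way round below 0.15 rad and x of tube_cap in the frame of groove_left above 0.08 m) or (x of tube in the frame of groove_mid between 0.045 and 0.075 m and y of tube in the frame of groove_mid between -0.006 and 0.006 m and z of tube in the frame of groove_mid between -0.006 and 0.006 m and angle between the x axis of tube and the x axis of groove_mid, either way round below 0.15 rad and x of tube_cap in the frame of groove_mid above 0.08 m) or (x of tube in the frame of groove_right between 0.045 and 0.075 m and y of tube in the frame of groove_right between -0.006 and 0.006 m and z of tube in the frame of groove_right between -0.006 and 0.006 m and angle between the x axis of tube and the x axis of groove_right, either way round below 0.15 rad and x of tube_cap in the frame of groove_right above 0.08 m)) and contact force between tube and the fingers above 0.5 N), for 0.2 s.
At the end, for the whole second after the job is handed in: Tube at rest, released, in the empty groove: cap uphill, foot within 8 mm of the stop, its middle within 4 mm of the seated line sideways and in height, axis within 4.5 degrees; the two racked tubes within 12 mm, the cartons and bottle within 20 mm, of where they stood (((x of tube in the frame of groove_left between 0.047 and 0.063 m and y of tube in the frame of groove_left between -0.004 and 0.004 m and z of tube in the frame of groove_left between -0.004 and 0.004 m and angle between the x axis of tube and the x axis of groove_left, either way round below 0.08 rad and x of tube_cap in the frame of groove_left above 0.08 m) or (x of tube in the frame of groove_mid between 0.047 and 0.063 m and y of tube in the frame of groove_mid between -0.004 and 0.004 m and z of tube in the frame of groove_mid between -0.004 and 0.004 m and angle between the x axis of tube and the x axis of groove_mid, either way round below 0.08 rad and x of tube_cap in the frame of groove_mid above 0.08 m) or (x of tube in the frame of groove_right between 0.047 and 0.063 m and y of tube in the frame of groove_right between -0.004 and 0.004 m and z of tube in the frame of groove_right between -0.004 and 0.004 m and angle between the x axis of tube and the x axis of groove_right, either way round below 0.08 rad and x of tube_cap in the frame of groove_right above 0.08 m)) and linear speed of tube below 0.02 m/s and contact force between tube and the fingers below 0.05 N and distance of each of done_tube_a, done_tube_b from where it was at the start of the episode below 0.012 m and distance of each of glove_carton, sample_carton, sanitiser from where it was at the start of the episode below 0.02 m); the robot touches nothing.
It fails at once if done tube a moved more than 12 mm (distance of done_tube_a from where it was at the start of the episode above 0.012 m).
It fails at once if done tube b moved more than 12 mm (distance of done_tube_b from where it was at the start of the episode above 0.012 m).
It fails at once if glove carton moved more than 20 mm (distance of glove_carton from where it was at the start of the episode above 0.02 m).
It fails at once if sample carton moved more than 20 mm (distance of sample_carton from where it was at the start of the episode above 0.02 m).
It fails at once if sanitiser moved more than 20 mm (distance of sanitiser from where it was at the start of the episode above 0.02 m).
It also fails if it takes over 38 s, if anything falls off the work surface, if the arm or the gripper's body presses on something with over 40 N, if the wrist force passes 120 N, or if a joint passes its speed limit or range.

### The arm

A 6-joint arm with a two-finger parallel gripper is mounted at the origin on the work surface. World frame = base frame: x ahead of the robot, y to its left, z up, the work surface at z = 0. Lengths are in mm, angles in degrees, forces in N, time in s.
With the tool pointing down it reaches from about 350 to 850 mm from the base axis. Payload 8.1 kg.
Tool frame: the origin (TCP) lies on the centre line of the jaws, within the pads' length; the fingertips stand 19 mm ahead of it and the grasp point (between the pads) is the TCP (r.tip_reach is the z of the fingertips in the tool frame, in mm); z points along the fingers, y is the line along which they close (so a half turn about z gives the same grasp; the last joint's range is limited). The gripper opens to 85 mm and grips with 20 to 120 N. Pads are 22 mm wide; open, the fingers measure 114 mm over their backs; the gripper's body (76 mm by 85 mm) begins 54 mm behind the grasp point. The pads swing forward as they close: fully open they stand 13 mm farther back than shut.
Start: joints at [-72.216, 7.471, 85.268, -0, 87.261, -4.893], TCP at [231.348, -553.61, 250.292] pointing down, gripper open.
Joint ranges: [-169.43, 169.43], [-51.17, 129.36], [1.28, 143.12], [-76.62, 256.62], [0, 156.53], [-152.29, 152.29]. Speed limits (degrees/s): [136.94, 136.94, 159.86, 180, 180, 180].

### API

Orientations are given as [roll, pitch, yaw] about the fixed x, y, z axes, in that order (R = Rz(yaw) Ry(pitch) Rx(roll)).
In Python, from bench import r gives the robot as it stands. The module is installed in compiled form; this text tells all that it offers.
- The arm moves only by the shell command python3 -m handwheel 'ROWS' [FORCE]. ROWS is JSON, a list of rows, each a list of 7 numbers: the shift along the tool's x, y, z in m, then the turn, a rotation vector about the tool's x, y, z in degrees, then the finger opening in m, from 0 to 0.0854. In form: [[tx, ty, tz, ax, ay, az, claw], ...]. A call has 1 to 8 rows; each row shifts and turns the commanded pose from where the row before left it, along the tool's axes as they then stand; what a row does not reach is not made up. A row lasts 1/12 s, in which the tool goes at most 41.7 mm and 7.16 degrees, less where a joint would pass 70% of its speed; a pose out of reach is approached as far as the arm can. A call with a gripper value outside its range is refused whole. The fingers move at their own pace and stop on an object; FORCE is the grip in N (left out, the last holds). Time passes only in rows, so rows that do not move let the fingers close. It gives the time, the measured TCP pose, the force, the opening and the grip force at its end, in the units of the state.
- r.sense(): the state, without advancing time (a new reading comes with each control period).
- r.snapshot(name): name is "scene" or "top" or "wrist"; returns (picture, depth): 480x640x3 uint8, blue, green, red; 480x640 float32, mm along the optical axis (not along the pixel's ray), 0 where there is no reading.
- r.calibration(name): a dict with "vfov" (degrees; the focal length in pixels is half the picture's height over the tangent of half this angle, whatever the lens; pixels are square), "cx", "cy" (the principal point, pixels), "rvec" (rotation vector, rad) and "tvec" (3), from world to camera coordinates, as OpenCV has them; the wrist camera has in their place "tool_from_camera" (4x4, takes a point from camera to tool coordinates, whose origin is the TCP and whose axes are the flange's). Camera axes: x right, y down, z forward; pixel columns grow to the right and rows downward; lengths in mm; the calibration is good to about 2 mm. A picture is of the moment at which its call begins: read the wrist's pose just before it. calibration takes no time and is no camera call.
- r.hand_in(): hands the job in; it is judged then, once.
The state is a dict: "time": time; "joint_pos": joint angles; "qd": joint speeds; "joint_efforts": joint torques, N m; "tool_pos": TCP position; "tcp_rot": TCP orientation; "ft_force": force on the tool from outside, world axes, zero at the start; "wrist_torque": the same for the moment, N m; "finger_gap": finger opening in mm; "grip_force": force on a finger pad.
Only numpy, scipy, OpenCV 4.12 (cv2) and the standard library are available. Lean on these libraries where they do the work, as an engineer would, in place of code of your own. Each camera call takes 0.05 s, during which the arm holds its last target. There are 200 camera calls.

## Working session

There is one attempt and no reset: what is moved stays moved. The work goes in short steps, Python scripts to look and compute and a shell command to move; the robot and the scene stay as the last step left them, time stands still between calls to the robot, and variables do not carry over. Pictures are saved under pics/ and viewed, at most 10 in all, crops included, and the job is handed in when it is done.

```bash
mkdir -p pics
cat > h.py <<'E'
import numpy as np, cv2
from scipy.spatial.transform import Rotation as R
from bench import r
def K(c):
    f=240/np.tan(np.radians(c["vfov"])/2); return np.array([[f,0,c["cx"]],[0,f,c["cy"]],[0,0,1]])
def toolT(s):
    T=np.eye(4); T[:3,:3]=R.from_euler('xyz',s["tcp_rot"],degrees=True).as_matrix(); T[:3,3]=s["tool_pos"]; return T
def cam2world(n,s=None):
    c=r.calibration(n)
    if n=="wrist": return K(c),toolT(s)@np.array(c["tool_from_camera"])
    T=np.eye(4); T[:3,:3]=cv2.Rodrigues(np.array(c["rvec"],float))[0]; T[:3,3]=np.ravel(c["tvec"]); return K(c),np.linalg.inv(T)
def snap(n,tag):
    s=r.sense(); im,d=r.snapshot(n); k,T=cam2world(n,s)
    cv2.imwrite(f"pics/{tag}.png",im); np.savez(f"{tag}.npz",im=im,d=d,k=k,T=T); return im,d
def pts(tag):
    """world XYZ image from depth"""
    z=np.load(f"{tag}.npz"); k,T,d=z["k"],z["T"],z["d"]
    v,u=np.mgrid[:480,:640]; P=np.stack([(u-k[0,2])/k[0,0]*d,(v-k[1,2])/k[1,1]*d,d],-1)
    W=P@T[:3,:3].T+T[:3,3]; W[d==0]=np.nan; return z["im"],W
E
python3 - <<'E'
from h import *
for n in("scene","top"):
    snap(n,n+"0"); c=r.calibration(n); print(n,c, cam2world(n)[1][:3,3])
print(r.calibration("wrist"));print(r.sense())
E
```

```text
scene {'vfov': 42.3970881817231, 'cx': 321.92629535443166, 'cy': 244.82642562175923, 'rvec': array([ 2.31502761,  1.21839431, -0.34885643]), 'tvec': array([-321.12946326, -300.68644655, 1913.17075998])} [1233.01626248 -467.8065313  1454.16188022]
top {'vfov': 42.49766193105958, 'cx': 313.4940276268801, 'cy': 236.88519748720196, 'rvec': array([ 2.16319113, -2.16221728,  0.13641792]), 'tvec': array([  52.06484644,  540.88953381, 1465.94107302])} [ 362.1004721    61.82786204 1519.64338882]
{'vfov': 63.72820363738601, 'cx': 322.42082880757465, 'cy': 242.37427040493978, 'tool_from_camera': array([[-9.12303667e-04, -9.51538671e-01, -3.07527763e-01,
         7.92962189e+01],
       [ 9.99999135e-01, -1.15958796e-03,  6.21374485e-04,
         1.23146564e+00],
       [-9.47867343e-04, -3.07526930e-01,  9.51538906e-01,
        -1.23600642e+02],
       [ 0.00000000e+00,  0.00000000e+00,  0.00000000e+00,
         1.00000000e+00]])}
{'time': 0.1, 'joint_pos': array([-7.22182477e+01,  7.50915699e+00,  8.53231930e+01,  1.38116549e-03,
        8.72610352e+01, -4.89398926e+00]), 'qd': array([-0.00578476, -0.05069836, -0.11229765, -0.03284872,  0.03579853,
       -0.07170862]), 'joint_efforts': array([ 6.85845844e-04, -5.70949101e+01, -5.01943016e+01, -2.90573544e-04,
        8.08326731e-03, -6.68429971e-05]), 'tool_pos': array([ 231.18854162, -553.17607226,  249.36476158]), 'tcp_rot': array([-1.79907073e+02, -9.34135688e-03,  2.26756669e+01]), 'ft_force': array([ 0.1350954 ,  0.22470707, -0.01268781]), 'wrist_torque': array([-0.01693287,  0.00166983, -0.06086024]), 'grip_force': 0.0, 'finger_gap': 85.57585621922294}
```

View pics/scene0.png

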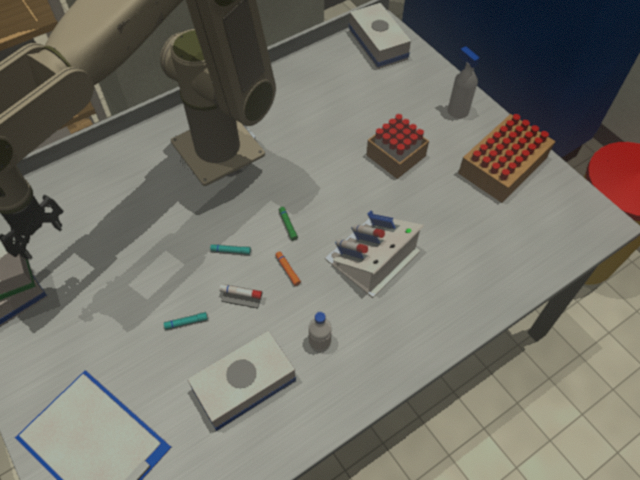

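View pics/top0.png

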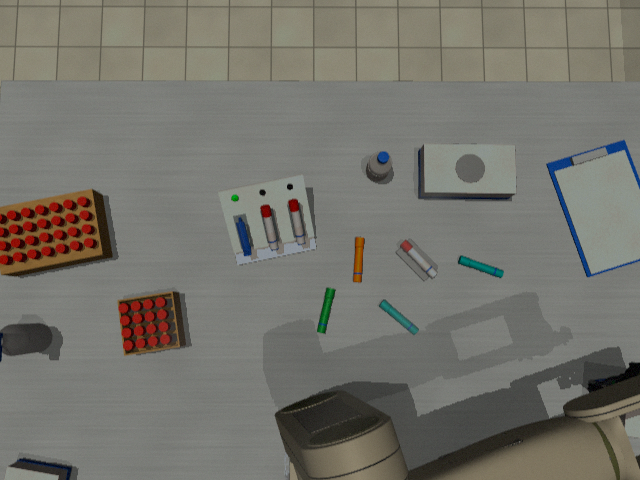

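The scene view has the red-capped tube at about (242,292), with the cap at (257,295). In the top view it lies in a grey cradle at (418,258), cap at (406,245). The turquoise, orange and green tubes are lookalikes. The rack's empty blue groove is the left one, at (243,235) in the top view, with its lamp lit green at (235,198). I'll confirm both in one enlarged crop.

Run:
```python
from h import *
im,W=pts("top0"); im2,W2=pts("scene0")
a=cv2.resize(im[225:290,380:450],None,fx=5.6,fy=5.6,interpolation=cv2.INTER_CUBIC)[:360,:390]
b=cv2.resize(im[170:270,215:320],None,fx=3.7,fy=3.7,interpolation=cv2.INTER_CUBIC)[:360,:390]
h=min(a.shape[0],b.shape[0]); cv2.imwrite("pics/crop1.png",np.hstack([a[:h],b[:h]]))
for u,v in [(406,245),(412,252),(418,258),(424,264),(432,272),(235,198),(266,208),(294,202),(268,230),(296,225),(274,247),(302,242),(243,235),(238,218),(247,255),(420,300),(380,155),(510,190)]: print((u,v),np.round(W[v,u]))
print("scene")
for u,v in [(257,295),(242,293),(227,289),(409,231),(382,218),(368,231),(353,244)]: print((u,v),np.round(W2[v,u]))
```

```text
(406, 245) [ 520. -171.   40.]
(412, 252) [ 503. -185.   41.]
(418, 258) [ 489. -199.   41.]
(424, 264) [ 474. -212.   45.]
(432, 272) [ 455. -231.   44.]
(235, 198) [621. 234. 113.]
(266, 208) [594. 161. 139.]
(294, 202) [608.  97. 136.]
(268, 230) [549. 158. 100.]
(296, 225) [561.  93.  98.]
(274, 247) [512. 145.  75.]
(302, 242) [524.  80.  73.]
(243, 235) [539. 218.  81.]
(238, 218) [580. 231.  78.]
(247, 255) [494. 210.  58.]
(420, 300) [ 389. -209.    1.]
(380, 155) [712. -97. 158.]
(510, 190) [ 648. -415.   77.]
scene
(257, 295) [ 526. -176.   37.]
(242, 293) [ 502. -206.   42.]
(227, 289) [ 469. -232.   42.]
(409, 231) [626. 234. 112.]
(382, 218) [538. 216.  81.]
(368, 231) [565. 146. 111.]
(353, 244) [578.  88. 115.]
```

View pics/crop1.png

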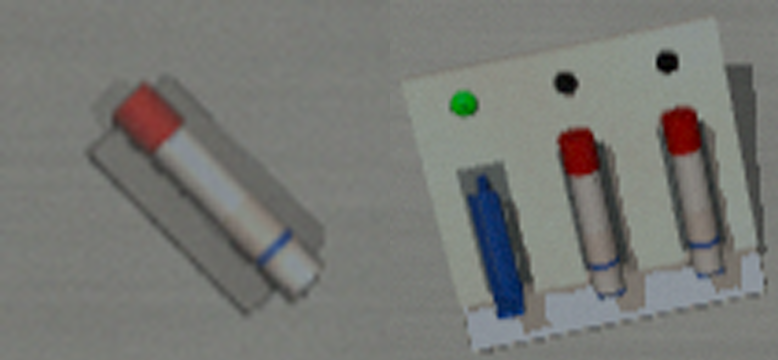

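The crop confirms both. The tube in the grey cradle has a red cap at its upper-left end, and the left groove (blue, no tube) has the green lamp. Next I move the wrist camera over the tube.

```bash
python3 -m handwheel '[[0.028,-0.0175,0.005,0,0,0,0.085],[0.0285,-0.0175,0.005,0,0,0,0.085],[0.0285,-0.0175,0.005,0,0,0,0.085],[0.0285,-0.0175,0.005,0,0,0,0.085],[0.0285,-0.0175,0.005,0,0,0,0.085],[0.0285,-0.0175,0.005,0,0,0,0.085],[0.0285,-0.0175,0.005,0,0,0,0.085],[0.0285,-0.0175,0.005,0,0,0,0.085]]' 40
python3 -m handwheel '[[0.0285,-0.0175,0.006,0,0,0,0.085],[0.0285,-0.0175,0.006,0,0,0,0.085],[0.0285,-0.0175,0.006,0,0,0,0.085],[0.0285,-0.0175,0.006,0,0,0,0.085],[0.0285,-0.0175,0.006,0,0,0,0.085],[0,0,0,0,0,-7,0.085],[0,0,0,0,0,-7,0.085],[0,0,0,0,0,-6.5,0.085]]'
python3 -m handwheel '[[0,0,0,0,0,0,0.06],[0,0,0,0,0,0,0.06]]'
python3 - <<'E'
from h import *
snap("wrist","w1")
im,W=pts("w1"); print(np.round(W[240,320]),r.sense()["qd"])
m=(W[...,2]>27)&(W[...,2]<60); print(m.sum(), np.nanmean(W[m],0))
E
```

```text
time: 0.77
tool_pos: [387.7, -335.1, 209.7]
tcp_rot: [-180.0, 0.0, 22.7]
ft_force: [0.9, -0.7, -0.4]
finger_gap: 85.3
grip_force: 0.0
time: 1.43
tool_pos: [485.0, -199.9, 179.5]
tcp_rot: [-179.9, 0.0, 43.6]
ft_force: [0.8, -0.1, 0.1]
finger_gap: 85.3
grip_force: 0.0
time: 1.6
tool_pos: [484.8, -200.9, 179.9]
tcp_rot: [-180.0, 0.0, 43.0]
ft_force: [0.5, 0.3, 0.0]
finger_gap: 63.4
grip_force: 0.0
[ 481. -204.   40.] [-0.29271232 -0.01242181  0.00340252  0.04537916 -0.0247833  -0.24455006]
10173 [ 584.34654571 -239.05396917   41.90446091]
```

View pics/w1.png

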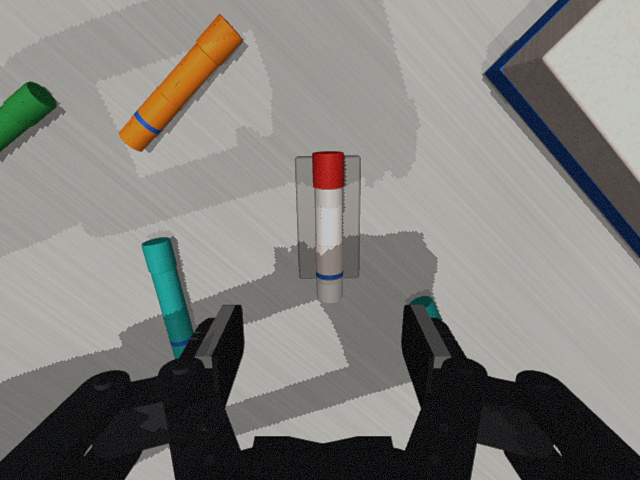

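The wrist view shows the tube at column 329, from its cap end at row 152 to its foot at row 302. The cradle lies underneath, and lookalikes sit off to both sides. I now fit the axis from the depth points.

```bash
cat >> h.py <<'E'
def fitaxis(P,rad,ax0):
    """least-squares cylinder axis: returns point, dir (towards ax0)"""
    from scipy.optimize import least_squares
    c=P.mean(0); a0=np.array(ax0,float); a0/=np.linalg.norm(a0)
    e1=np.cross(a0,[0,0,1]); e1/=np.linalg.norm(e1); e2=np.cross(e1,a0)
    def f(p):
        a=a0+p[2]*e1+p[3]*e2; a/=np.linalg.norm(a); q=P-(c+p[0]*e1+p[1]*e2); return np.linalg.norm(np.cross(q,a),axis=1)-rad
    s=least_squares(f,[0,-rad,0,0],loss="soft_l1",f_scale=1.0); p=s.x; a=a0+p[2]*e1+p[3]*e2
    return c+p[0]*e1+p[1]*e2,a/np.linalg.norm(a),np.sqrt(np.mean(s.fun**2))
E
python3 - <<'E'
from h import *
im,W=pts("w1"); s=r.sense()
S=W[145:310,300:358]; P=S.reshape(-1,3); B=im[145:310,300:358].reshape(-1,3).astype(int)
tube=(P[:,2]>34); red=tube&(B[:,2]>2*B[:,1]); 
Q=P[tube&~red]; c,a,e=fitaxis(Q,10,[np.cos(.75),np.sin(.75),0])
t=(P[tube]-c)@a; tr=(P[red]-c)@a; print("c",c,"a",a,"yaw",np.degrees(np.arctan2(a[1],a[0])),"rms",e,"n",len(Q),"range",np.percentile(t,[0,1,99,100]),"red",np.percentile(tr,[0,2,98,100]))
mid=(np.percentile(t,.5)+np.percentile(t,99.7))/2; print("origin",c+mid*a)
# second view: top
im,W=pts("top0"); S=W[235:282,395:442].reshape(-1,3); Q=S[S[:,2]>36]; c2,a2,e=fitaxis(Q,10,a); t=(Q-c2)@a2; print("top",c2,a2,e,t.min(),t.max(),c2+a2*(t.min()+t.max())/2)
for n,(u,v) in {"cap":(329,152),"foot":(329,302)}.items(): pass
T=toolT(s); print(s["tool_pos"],s["tcp_rot"],"origin in tool",np.linalg.inv(T)@np.r_[c+mid*a,1], "axis in tool",T[:3,:3].T@a)
# cradle plate
im,W=pts("w1"); S=W[150:285,290:368].reshape(-1,3); q=S[(S[:,2]>5)&(S[:,2]<12)]; tt=(q-(c+mid*a))@a; print("plate along",np.percentile(tt,[1,99]))
E
```

```text
c [ 482.69865117 -211.11395647   32.05090857] a [ 0.7215018   0.69239115 -0.0054446 ] yaw 43.82050360020335 rms 0.5845630351614364 n 2966 range [-44.90726793 -43.45680799  64.27241301  64.88640334] red [41.20382409 41.80965467 64.70960851 64.88640334]
origin [ 490.16862444 -203.94537644   31.99453865]
top [ 488.83247714 -201.35930799   32.50788981] [7.12826369e-01 7.01340389e-01 4.75283125e-04] 2.4422925717313304 -54.329865267694025 54.23353234478726 [ 488.79814281 -201.39308908   32.50786692]
[ 484.81822071 -201.01440573  180.0076425 ] [-1.79970821e+02  1.01019927e-02  4.29326489e+01] origin in tool [  1.94702476   5.86566565 148.00979488   1.        ] axis in tool [ 0.99986606 -0.01549245  0.0052762 ]
plate along [-48.43938641  48.54501034]
```

Both views put the axis at z = 32, with the plate edges at ±48.5 as expected. I grip 10 mm behind the tube's middle, with the TCP 10 mm above its axis.

```bash
python3 -m handwheel '[[-0.008,0.006,0.018,0,0,-0.9,0.045],[0,0,0.02,0,0,0,0.045],[0,0,0.02,0,0,0,0.045],[0,0,0.02,0,0,0,0.045],[0,0,0.015,0,0,0,0.045],[0,0,0,0,0,0,0.045],[0,0,0,0,0,0,0.045]]'
python3 - <<'E'
from h import *
snap("wrist","w2")
E
```

```text
time: 2.23
tool_pos: [482.4, -210.7, 86.6]
tcp_rot: [-179.9, 0.0, 43.9]
ft_force: [0.6, -0.4, 0.6]
finger_gap: 44.7
grip_force: 0.0
```

View pics/w2.png

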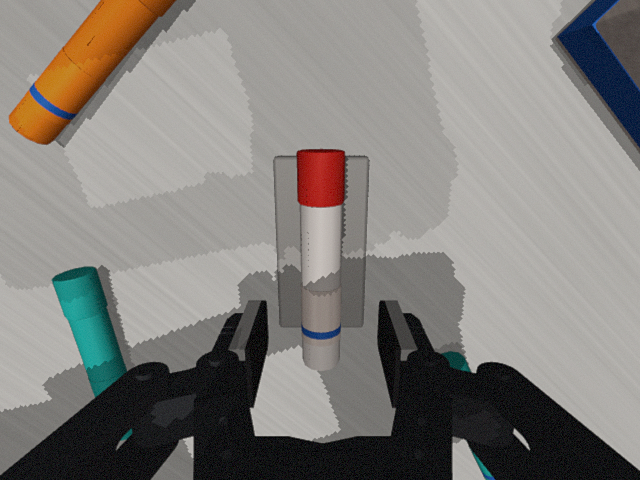

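The tube (column 321) is centred between the fingers (columns 266 and 380). I go down the last 44.5 mm and close.

```bash
python3 -m handwheel '[[0,0,0.015,0,0,0,0.045],[0,0,0.015,0,0,0,0.045],[0,0,0.0145,0,0,0,0.045],[0,0,0,0,0,0,0.045],[0,0,0,0,0,0,0.005],[0,0,0,0,0,0,0.005],[0,0,0,0,0,0,0.005],[0,0,0,0,0,0,0.005]]' 40
python3 -m handwheel '[[0,0,0,0,0,0,0.005],[0,0,0,0,0,0,0.005],[0,0,0,0,0,0,0.005]]'
```

```text
time: 2.95
tool_pos: [482.5, -209.6, 44.4]
tcp_rot: [-179.8, 0.0, 44.1]
ft_force: [-10.4, 9.5, 13.2]
finger_gap: 18.5
grip_force: 39.0
time: 3.2
tool_pos: [482.5, -209.6, 44.5]
tcp_rot: [-179.8, 0.0, 44.1]
ft_force: [-10.4, 9.4, 13.4]
finger_gap: 18.2
grip_force: 39.0
```

Gripped, with 13 N of sideways load. I lift straight up, then look from the wrist and from the scene camera.

```bash
python3 -m handwheel '[[0,0,-0.005,0,0,0,0.005],[0,0,-0.015,0,0,0,0.005],[0,0,-0.025,0,0,0,0.005],[0,0,-0.03,0,0,0,0.005],[0,0,-0.03,0,0,0,0.005],[0,0,-0.03,0,0,0,0.005],[0,0,-0.025,0,0,0,0.005],[0,0,0,0,0,0,0.005]]'
python3 -m handwheel '[[0,0,0,0,0,0,0.005],[0,0,0,0,0,0,0.005]]'
python3 - <<'E'
from h import *
snap("wrist","w3")
im,W=pts("w3"); s=r.sense(); T=toolT(s)
L=(W-T[:3,3])@T[:3,:3]
m=(abs(L[...,1])<14)&(L[...,2]>-5)&(L[...,2]<25)&(L[...,0]>14); P=L[m]; print(m.sum())
B=im[m].astype(int); red=B[:,2]>2*B[:,1]
for n,q in (("white",P[~red]),("red",P[red])): print(n,len(q),np.percentile(q,[1,50,99],axis=0).round(1))
E
```

```text
time: 3.87
tool_pos: [486.8, -212.9, 211.7]
tcp_rot: [179.3, -0.2, 44.1]
ft_force: [0.0, -0.4, 0.6]
finger_gap: 18.5
grip_force: 39.2
time: 4.03
tool_pos: [483.6, -211.1, 203.6]
tcp_rot: [179.9, -0.0, 44.1]
ft_force: [0.6, 0.3, -1.0]
finger_gap: 18.2
grip_force: 39.2
8133
white 3726 [[14.3 -8.   0.7]
 [28.2  2.3  2.9]
 [61.1 13.  11.7]]
red 4407 [[41.1 -8.1 -0.3]
 [53.8  2.3  2.2]
 [64.4 12.6 14.5]]
```

View pics/w3.png

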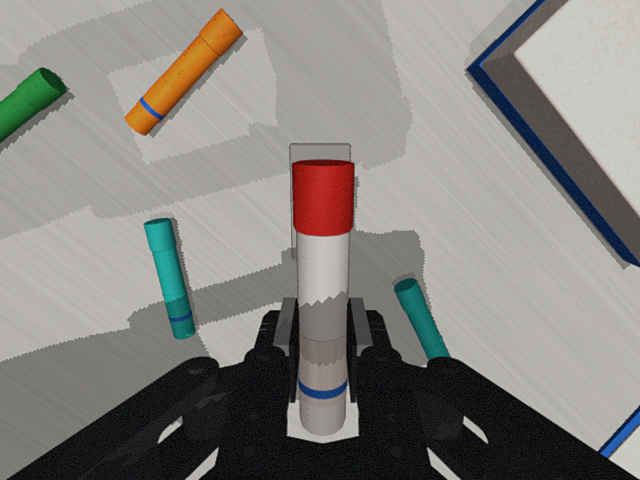

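The tube is held straight between the pads, with its cap at the top (columns 293–355, rows 160–235). Next I fit the held tube's axis in tool coordinates, and the racked tubes from the top and scene views.

```bash
cat >> h.py <<'E'
def held(tag,s):
    im,W=pts(tag); T=toolT(s); L=(W-T[:3,3])@T[:3,:3]
    m=(abs(L[...,1]-2)<12)&(L[...,2]>-5)&(L[...,2]<20)&(L[...,0]>16)&(L[...,0]<72); P=L[m]; B=im[m].astype(int); red=B[:,2]>2*B[:,1]
    w=P[~red]; w=w[w[:,0]<39]; c,a,e=fitaxis2(w,10); return c,a,e,np.percentile(P[red]@a-c@a,99.5)
def fitaxis2(w,rad):
    # tool frame: z down, so flip for fitaxis
    F=np.diag([1,-1,-1.]); c,a,e=fitaxis(w@F,rad,[1,0,0]); return c@F,a@F,e
E
python3 - <<'E'
from h import *
s=r.sense(); c,a,e,t=held("w3",s); print("held c",c,"a",a,e,"origin",c+(t-55)*a, s["tool_pos"],s["tcp_rot"],s["joint_pos"])
for tag,boxes in (("top0",[(258,200,283,253),(287,195,310,248)]),("scene0",[(352,222,388,246),(335,236,370,262)])):
    im,W=pts(tag)
    for x0,y0,x1,y1 in boxes:
        S=W[y0:y1,x0:x1].reshape(-1,3); B=im[y0:y1,x0:x1].reshape(-1,3).astype(int)
        u=np.array([np.cos(np.radians(12)),np.sin(np.radians(12))])
        # height over the slope plane: z - tan35 * along
        h=S[:,2]-np.tan(np.radians(35))*(S[:,:2]@u); ok=np.isfinite(h); lo=np.percentile(h[ok],5)
        red=(B[:,2]>2*B[:,1]); up=(h>lo+38)&(S[:,2]>40)
        q=S[up&~red&ok]
        a0=[u[0]*np.cos(.61),u[1]*np.cos(.61),np.sin(.61)]
        c,a,e=fitaxis(q,10,a0); d=np.linalg.norm(np.cross(q-c,a),axis=1); q=q[abs(d-10)<2.5]; c,a,e=fitaxis(q,10,a0)
        R_=S[red&ok]; t=(R_-c)@a
        print(tag,len(q),"c",c.round(1),"rms",e.round(2),"yaw",np.degrees(np.arctan2(a[1],a[0])),"pitch",np.degrees(np.arcsin(a[2])),"cap",np.percentile(t,[1,99]),"origin",(c+(np.percentile(t,99)-55)*a).round(1))
E
```

```text
held c [27.8375765   2.17380641 11.65365064] a [9.99993314e-01 3.62962738e-03 4.45821433e-04] 0.4831648942794212 origin [ 9.43808358  2.10702266 11.64544769] [ 482.97432936 -210.73364285  202.39267708] [-1.79968840e+02  1.09146562e-02  4.40683620e+01] [-2.91477327e+01 -2.26828614e+00  1.00342570e+02 -1.46630108e-03
  8.19587005e+01  1.67841138e+01]
top0 223 c [547.6 153.6  89.3] rms 1.26 yaw 11.266820478912036 pitch 35.27946540183171 cap [42.86481497 68.11698978] origin [558.1 155.7  96.8]
top0 223 c [563.1  90.7  90.9] rms 1.25 yaw 11.261636754391319 pitch 34.5380593872742 cap [39.47011363 65.2565316 ] origin [571.4  92.3  96.7]
scene0 84 c [554.4 153.   96.5] rms 2.3 yaw 10.625842050342733 pitch 35.56089552577484 cap [38.4169304  62.41769392] origin [560.3 154.2 100.8]
scene0 187 c [568.6  88.   97.2] rms 1.17 yaw 11.399557166306835 pitch 35.857844566237254 cap [40.56048633 60.44115274] origin [572.9  88.8 100.4]
```

The held tube is well centred. Its middle is at tool (9.4, 0, 11.6), and the camera's sideways bias is about 2.1 mm, since the fingers centre the tube. Groove yaw is about 11.3° and the spacing 65 mm. I travel to a spot in front of the rack, then turn and tilt.

```bash
python3 -m handwheel '[[0.012,-0.0125,0,0,0,0,0.005],[0.0225,-0.024,0,0,0,0,0.005],[0.0225,-0.024,0,0,0,0,0.005],[0.0225,-0.024,0,0,0,0,0.005],[0.0225,-0.024,0,0,0,0,0.005],[0.0225,-0.024,0,0,0,0,0.005],[0.0225,-0.024,0,0,0,0,0.005],[0.0225,-0.024,0,0,0,0,0.005]]'
python3 -m handwheel '[[0.0225,-0.024,0,0,0,0,0.005],[0.0225,-0.024,0,0,0,0,0.005],[0.0225,-0.024,0,0,0,0,0.005],[0.0225,-0.024,0,0,0,0,0.005],[0.0225,-0.024,0,0,0,0,0.005],[0.0225,-0.024,0,0,0,0,0.005],[0.022,-0.0235,0,0,0,0,0.005],[0.01,-0.011,0,0,0,0,0.005]]'
python3 -m handwheel '[[0,0,0,0,0,6.5,0.005],[0,0,0,0,0,6.5,0.005],[0,0,0,0,0,6.5,0.005],[0,0,0,0,0,6.5,0.005],[0,0,0,0,0,6.8,0.005]]'
python3 -m handwheel '[[0,0,0,0,6,0,0.005],[0,0,0,0,6,0,0.005],[0,0,0,0,6,0,0.005],[0,0,0,0,6,0,0.005],[0,0,0,0,6,0,0.005],[0,0,0,0,5,0,0.005],[0,0,0,0,0,0,0.005],[0,0,0,0,0,0,0.005]]'
python3 - <<'E'
from h import *
s=r.sense();print(s["joint_pos"].round(1)); snap("wrist","w4")
E
```

```text
time: 4.75
tool_pos: [478.3, 38.2, 201.4]
tcp_rot: [-179.9, 0.1, 44.1]
ft_force: [-0.2, -0.5, -1.5]
finger_gap: 18.4
grip_force: 39.2
time: 5.42
tool_pos: [473.8, 284.1, 201.1]
tcp_rot: [-179.9, 0.1, 44.2]
ft_force: [0.8, -0.3, -0.4]
finger_gap: 18.6
grip_force: 39.2
time: 5.83
tool_pos: [474.4, 280.8, 201.0]
tcp_rot: [180.0, 0.2, 11.0]
ft_force: [0.7, -0.4, -1.3]
finger_gap: 18.4
grip_force: 39.2
time: 6.5
tool_pos: [473.4, 280.5, 200.2]
tcp_rot: [179.9, -34.7, 11.4]
ft_force: [-0.2, -0.1, 0.6]
finger_gap: 18.5
grip_force: 39.2
[ 32.9 -26.6 127.3 -16.5  47.7 119.2]
```

View pics/w4.png

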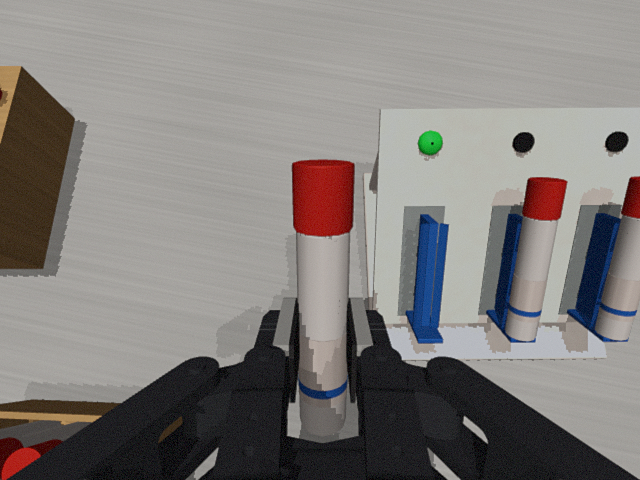

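The wrist view shows the empty blue rail at columns 415–448, rows 214–342, under the green lamp (430,142). The middle racked tube is at (537,255). I fit that tube and the right-hand one in the same camera, so its bias cancels, and use the rail as a check.

Run:
```python
from h import *
s=r.sense(); im,W=pts("w4"); T=toolT(s); L=(W-T[:3,3])@T[:3,:3]
c,a,e,t=held("w4",s); o=c+(t-55)*a; print("held",o.round(1),a.round(4),e.round(2),s["tool_pos"].round(1),s["tcp_rot"].round(2))
res=[]
for x0,y0,x1,y1 in [(500,170,570,345),(590,170,640,345)]:
    S=L[y0:y1,x0:x1].reshape(-1,3); B=im[y0:y1,x0:x1].reshape(-1,3).astype(int); ok=np.isfinite(S[:,2])
    red=ok&(B[:,2]>2*B[:,1])&(B[:,2]>60); blue=(B[:,0]>1.5*B[:,2])
    plate=np.nanpercentile(S[:,2],90); q=S[ok&~red&~blue&(S[:,2]<plate-35)]
    for _ in range(3):
        c,a,e=fitaxis2(q,10); d=np.linalg.norm(np.cross(q-c,a),axis=1); q=q[abs(d-10)<2]
    t=(S[red]-c)@a; t=t[t<np.median(t)+20]; oo=c+(np.percentile(t,99.5)-55)*a
    print("done",len(q),oo.round(1),a.round(4),e.round(2),"redlen",np.ptp(np.percentile(t,[.5,99.5])),"world",(T[:3,:3]@oo+T[:3,3]).round(1)); res.append(oo)
print("spacing",res[0]-res[1])
# rail
S=L[210:345,400:455].reshape(-1,3);B=im[210:345,400:455].reshape(-1,3).astype(int); m=(B[:,0]>1.6*B[:,2])&np.isfinite(S[:,2])
q=S[m]; print("rail z",np.percentile(q[:,2],[1,5,50,95])); 
tp=q[q[:,2]<np.percentile(q[:,2],2)+12]; print("x",np.percentile(tp[:,0],[.5,99.5]))
for lo in range(-60,60,12):
    k=tp[(tp[:,0]>lo+o[0])&(tp[:,0]<=lo+12+o[0])]
    if len(k)>5: print(lo,len(k),"y",np.percentile(k[:,1],[1,99]).round(1),"z",np.percentile(k[:,2],[1,50]).round(1))
```

```text
held [ 7.3  1.6 14.2] [1.     0.     0.0019] 0.5 [474.9 281.1 202.3] [179.97 -34.82  11.32]
done 3965 [-14.4 141.9 118.8] [ 1.0e+00 -5.6e-03 -6.0e-04] 0.62 redlen 23.36672402174078 world [557.6 152.8  96.6]
done 3398 [-14. 207. 119.] [ 1.     -0.0045 -0.0028] 0.68 redlen 23.25818075619462 world [570.8  89.1  96.7]
spacing [ -0.36971472 -65.0614448   -0.16636018]
rail z [112.94196812 116.98851588 127.44718277 150.71035861]
x [-72.97619322   8.68199718]
-60 40 y [68.2 84.9] z [124.  125.3]
-48 44 y [68.1 85.2] z [123.9 124.9]
-36 52 y [67.9 85. ] z [123.6 125.1]
-24 55 y [68.  84.9] z [123.8 125. ]
-12 66 y [67.5 84.9] z [123.9 125.1]
0 11 y [68.5 84.6] z [124.5 125.3]
```

The measurements agree: spacing is 65.06 mm, the rail centre is at y = 76.5 against 76.9 from the neighbour, and the rail edge is 5 mm below the axis. Remaining shift of the held tube in tool axes is (-21.7, 75.2, 104.6) mm. I move close, staying uphill and above, and then re-measure.

```bash
python3 -m handwheel '[[-0.006,0.02,0,0,0,0,0.005],[-0.006,0.025,0,0,0,0,0.005],[0,0.025,0,0,0,0,0.005],[0,0.005,0.01,0,0,0,0.005],[0,0,0.02,0,0,0,0.005],[0,0,0.02,0,0,0,0.005],[0,0,0.02,0,0,0,0.005],[0,0,0.01,0,0,0,0.005]]'
python3 -m handwheel '[[0,0,0,0,0,0,0.005],[0,0,0,0,0,0,0.005],[0,0,0,0,0,0,0.005]]'
python3 - <<'E'
from h import *
s=r.sense(); snap("wrist","w5"); im,W=pts("w5"); T=np.load("w5.npz")["T"]@np.linalg.inv(np.array(r.calibration("wrist")["tool_from_camera"]))
L=(W-T[:3,3])@T[:3,:3]; v,u=np.mgrid[:480,:640]
c,a,e,t=held("w5",s); o=c+(t-55)*a; print("held",o.round(1),a.round(4),e.round(2))
B=im.astype(int); ok=np.isfinite(L[...,2])
near=ok&(L[...,1]>45)&(L[...,1]<85)&(L[...,2]>-10)&(L[...,2]<70)
red=near&(B[...,2]>2*B[...,1])&(B[...,2]>60); blue=B[...,0]>1.5*B[...,2]
q=L[near&~red&~blue&(L[...,2]<48)&(L[...,0]<35)]
for _ in range(4):
    c,a,e=fitaxis2(q,10); d=np.linalg.norm(np.cross(q-c,a),axis=1); q=q[abs(d-10)<2]
t=(L[red]-c)@a; oo=c+(np.percentile(t,99.5)-55)*a
print("mid",len(q),oo.round(1),a.round(4),e.round(2),"redlen",np.ptp(np.percentile(t,[.5,99.5])))
print("to go",(oo-[0,65,0]-o).round(1), s["tool_pos"],s["tcp_rot"])
E
```

```text
time: 7.22
tool_pos: [527.3, 214.2, 129.6]
tcp_rot: [-180.0, -34.9, 11.2]
ft_force: [-0.0, -1.1, 0.3]
finger_gap: 18.4
grip_force: 39.3
time: 7.47
tool_pos: [526.3, 214.7, 131.7]
tcp_rot: [-180.0, -35.0, 11.2]
ft_force: [-0.4, -0.9, -0.4]
finger_gap: 18.3
grip_force: 39.3
held [ 9.8  1.3 13.4] [1.0e+00 2.5e-03 2.0e-04] 0.48
mid 5172 [-4.7 66.6 39.5] [ 1.     -0.0044  0.0079] 0.53 redlen 23.610001499424246
to go [-14.5   0.3  26.1] [526.32801154 214.67518926 131.66590963] [-179.97580582  -35.01337485   11.23299246]
```

View pics/w5.png

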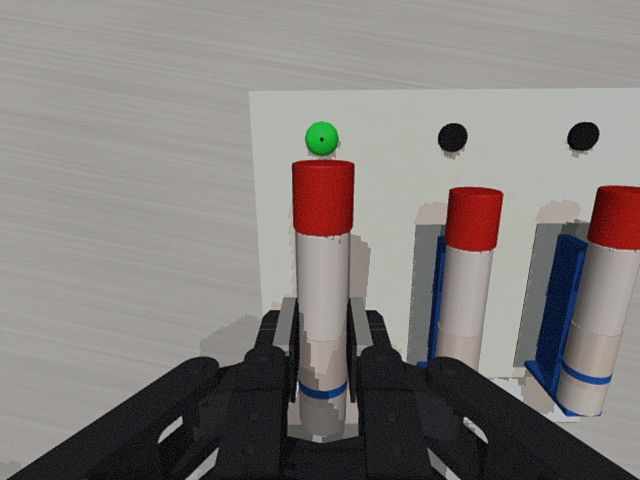

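The held tube, mid tube and rack line up: sideways error is 0.3 mm, with about 26 mm left to go down. I aim 3–5 mm above the stop and lower until I feel contact.

```bash
python3 -m handwheel '[[-0.005,0,0,0,0,0,0.005],[-0.005,0,0,0,0,0,0.005],[0,0,0.008,0,0,0,0.005],[0,0,0.008,0,0,0,0.005],[0,0,0.005,0,0,0,0.005],[0,0,0.002,0,0,0,0.005],[0,0,0,0,0,0,0.005],[0,0,0,0,0,0,0.005]]'
python3 -m handwheel '[[0,0,0.001,0,0,0,0.005],[0,0,0.001,0,0,0,0.005],[0,0,0,0,0,0,0.005]]'
python3 -m handwheel '[[0,0,0.001,0,0,0,0.005],[0,0,0,0,0,0,0.005]]'
```

```text
time: 8.18
tool_pos: [530.0, 215.6, 105.9]
tcp_rot: [-180.0, -35.0, 11.3]
ft_force: [-0.3, -0.3, 0.3]
finger_gap: 18.4
grip_force: 39.3
time: 8.43
tool_pos: [531.5, 215.9, 104.3]
tcp_rot: [-180.0, -35.0, 11.3]
ft_force: [-0.8, 0.4, -0.8]
finger_gap: 18.2
grip_force: 39.3
time: 8.6
tool_pos: [531.9, 215.9, 103.9]
tcp_rot: [180.0, -35.0, 11.3]
ft_force: [-13.8, -3.8, 13.6]
finger_gap: 18.6
grip_force: 41.2
```

Contact is 19 N square to the slope after the expected travel. I check the seating before letting go.

```bash
cat > chk.py <<'E'
from h import *
import sys
tag=sys.argv[1]
s=r.sense(); snap("wrist",tag); im,W=pts(tag); T=toolT(s); L=(W-T[:3,3])@T[:3,:3]; zo=float(sys.argv[2])
B=im.astype(int); ok=np.isfinite(L[...,2]); isred=(B[...,2]>2*B[...,1])&(B[...,2]>60); blue=B[...,0]>1.5*B[...,2]
out=[]
for y0 in (1.5,66.5):
    near=ok&(abs(L[...,1]-y0)<13)&(L[...,2]>zo-16)&(L[...,2]<zo+8)
    red=near&isred; rx=np.percentile(L[red][:,0],2); q=L[near&~isred&~blue&(L[...,0]<rx-2)&(L[...,0]>rx-26)]
    for _ in range(4):
        c,a,e=fitaxis2(q,10); d=np.linalg.norm(np.cross(q-c,a),axis=1); q=q[abs(d-10)<2]
    t=(L[red]-c)@a; out.append((c+(np.percentile(t,99.5)-55)*a,a)); print(len(q),out[-1][0].round(1),a.round(4),e.round(2),"redlen",np.ptp(np.percentile(t,[.5,99.5])).round(1))
print("tube minus seat",(out[0][0]-out[1][0]+[0,65,0]).round(1),"angle",np.degrees(np.arccos(out[0][1]@out[1][1])).round(2),s["ft_force"].round(1))
E
python3 chk.py w6 13
```

```text
3280 [ 9.8  1.3 13.3] [1.0e+00 1.0e-04 6.3e-03] 0.48 redlen 23.5
3528 [ 6.5 66.7 13.6] [ 1.     -0.0048  0.0026] 0.54 redlen 23.5
tube minus seat [ 3.3 -0.3 -0.3] angle 0.35 [-13.8  -3.8  13.6]
```

The tube is 3.3 mm above the stop, within 0.3 mm sideways and in height, and off by 0.35°. That is seated. I let go gently and back off square to the slope.

```bash
python3 -m handwheel '[[0,0,-0.0007,0,0,0,0.005],[0,0,0,0,0,0,0.02],[0,0,0,0,0,0,0.025],[0,0,0,0,0,0,0.035],[0,0,0,0,0,0,0.045],[0,0,0,0,0,0,0.045],[0,0,0,0,0,0,0.045],[0,0,0,0,0,0,0.045]]' 20
python3 -m handwheel '[[0,0,-0.005,0,0,0,0.045],[0,0,-0.01,0,0,0,0.045],[0,0,-0.015,0,0,0,0.045],[0,0,-0.02,0,0,0,0.045],[0,0,-0.02,0,0,0,0.045],[0,0,0,0,0,0,0.045],[0,0,0,0,0,0,0.045],[0,0,0,0,0,0,0.045]]'
python3 chk.py w7 83
```

```text
time: 9.32
tool_pos: [531.5, 215.8, 103.8]
tcp_rot: [180.0, -35.0, 11.3]
ft_force: [1.1, 0.4, 0.2]
finger_gap: 45.3
grip_force: 0.0
time: 9.98
tool_pos: [492.2, 208.0, 161.1]
tcp_rot: [-180.0, -35.0, 11.3]
ft_force: [-0.6, 0.3, -0.5]
finger_gap: 45.4
grip_force: 0.0
1584 [ 8.8  1.8 83.5] [ 1.     -0.0089 -0.0017] 0.52 redlen 23.4
1607 [ 6.7 66.9 83.7] [ 1.0e+00 -9.2e-03  6.0e-04] 0.54 redlen 23.4
tube minus seat [ 2.1 -0.1 -0.2] angle 0.13 [-0.6  0.3 -0.5]
```

View pics/w7.png

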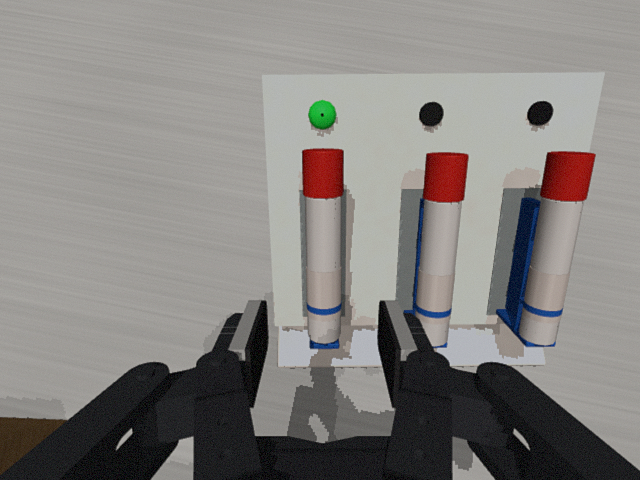

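The tube (column 323, rows 150–345) lies in the left groove beside its neighbours, about 2 mm above the stop. The gripper is open and clear of everything, so I hand in.

```bash
python3 -c "
from bench import r
print(r.hand_in())"
```

```text
the job is handed in; nothing more can be done
None
```

The red-capped tube lies released in the empty left groove, cap uphill and foot about 2 mm above the stop by wrist-camera measurement; the arm touched nothing else that I could detect, and the job was handed in at about 10 s with no verdict shown.

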